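# Blow a rod rest clean with the two-stage blow gun

## Robot

A 7-joint arm with a two-finger parallel gripper is mounted at the origin on the work surface. World frame = base frame: x ahead of the robot, y to its left, z up, the work surface at z = 0. Lengths are in mm, angles in rad, forces in N, time in s.
With the tool pointing down it reaches from about 400 to 875 mm from the base axis. Payload 4.4 kg.
Tool frame: the origin (TCP) lies midway between the tips of the shut fingers; the grasp point (between the pads) lies 19 mm behind it; x points along the fingers, y is the direction in which the jaws open and shut, and the axes are right-handed (so a half turn about x gives the same grasp; the last joint's range is limited). The gripper opens to 85 mm and grips with 20 to 120 N. Pads are 22 mm wide; open, the fingers measure 114 mm over their backs; the gripper's body (76 mm by 85 mm) begins 54 mm behind the grasp point. The pads swing forward as they close: fully open they stand 13 mm farther back than shut.
Start: joints at [1.128, 0.628, 0.038, 1.517, -0.027, 0.996, -0.02], TCP at [239.194, -604.404, 205.613] pointing down, gripper open.
Joint ranges: [-3.06, 3.06], [-0.37, 2.12], [-1.25, 1.32], [0.18, 2.47], [-1.1, 4.24], [0.23, 1.98], [-2.94, 2.94]. Speed limits (rad/s): [2.57, 2.57, 3.14, 3.14, 3.14, 3.14, 3.14].

## Interface

Orientations are given as [roll, pitch, yaw] about the fixed x, y, z axes, in that order (R = Rz(yaw) Ry(pitch) Rx(roll)).
In Python, from cell import ctrl gives the robot as it stands.
- The arm moves only by the tool arm_command, never from a script. Its argument "series" is a list of rows, each a list of 7 numbers: the opening, from 0 (shut) to 1 (fully open), then the shift along the world's x, y, z in cm, then the turn, a rotation vector about the world's x, y, z in degrees. In form: [[claw, x, y, z, rx, ry, rz], ...]. A call has 1 to 20 rows; each row shifts and turns the commanded pose from where the row before left it; what a row does not reach is not made up. A row lasts 1/12 s, in which the tool goes at most 41.7 mm and 7.16 degrees, less where a joint would pass 70% of its speed; a pose out of reach is approached as far as the arm can. A call with a gripper value outside its range is refused whole. The fingers move at their own pace and stop on an object; the grip force is fixed at half the most. Time passes only in rows, so rows that do not move let the fingers close. It gives the time, the measured TCP pose, the force and the opening at its end, in the units of the state.
- ctrl.read_state(): the state, without advancing time (a new reading comes with each control period).
- ctrl.get_image(name): name is "side" or "top" or "wrist"; returns the picture (384x512x3 uint8, blue, green, red); there is no depth.
- ctrl.calibration(name): a dict with "fovy" (degrees; the focal length in pixels is half the picture's height over the tangent of half this angle, whatever the lens; pixels are square), "cx", "cy" (the principal point, pixels), "k1" (the pictures are not rectified: a ray, as slopes to the right and down, at radius r is drawn at 1 + k1 r^2 times it, then the intrinsics apply), "cam_to_world" (4x4, takes a point from camera to world coordinates); the wrist camera has in their place "T_tool_cam" (4x4, takes a point from camera to tool coordinates, whose origin is the TCP and whose axes are the tool frame's). Camera axes: x right, y up, looking along -z (the intrinsics and any distortion apply to the point x, -y, -z); pixel columns grow to the right and rows downward; lengths in mm; the calibration is good to about 2 mm. A picture is of the moment at which its call begins: read the wrist's pose just before it. calibration takes no time and is no camera call.
- ctrl.finish_job(): hands the job in, once; it reports no verdict.
Trained networks look in the newest picture that a camera, given by its name, has taken for a name from the list of things; names that differ only in an ending like _2 or _b are one class to them, and where a whole thing is asked for, a point or a joint stands for the part that bears it (a point fixed in the world has none). Each returns a list of dicts, best first, with "conf" (0 to 1); they miss things now and then, are a little off and sometimes report something else, mostly with a low value. They report only what shows in the picture. A call takes as long as a camera call. They do not tell look-alikes from the thing itself.
- ctrl.spot_in(label, camera): "centre" ([x, y, z] in mm, in world coordinates, good to about 4 mm: the middle of the surface that is visible of it).
The state is a dict: "clock": time; "qpos": joint angles; "qd": joint speeds; "tau": joint torques, N m; "eef_pos": TCP position; "tool_rot": TCP orientation; "force": force on the tool from outside, world axes, zero at the start; "torque": the same for the moment, N m; "width": finger opening in mm.
Only numpy, scipy, OpenCV 4.12 (cv2) and the standard library are available. Lean on these libraries where they do the work, as an engineer would, in place of code of your own. Each camera call takes 0.05 s, during which the arm holds its last target.

## Task

Two mirror-image L-footed rod rests stand on the bench: put the one that fits the L-shaped nest in front of the blow gun down flat inside the nest, post up, and let go of it. Then squeeze the gun's lever towards its handle just to the pressure point and stay there for a second (gentle air), squeeze on through the pressure point to the end of its travel for another second (full blast), and release the lever. Leave the other rest and the things around where they are.

Things in the scene. Friction and masses are not known exactly. Their poses are not given: they have to be found in the camera images.
- station: Fixed dark steel base plate, 120 (x) x 360 (y) x 6 mm. Origin: centre of its underside; z up. Blow gun at its +y end, clamped handle-up, pivot of its lever at (0, 81, 85) mm; L nest at its -y end. The gun's barrel lies along y, axis 75 mm up, 28 mm thick, nozzle tip at y = +5 mm pointing along -y. Clamp under the handle 92 mm high; only handle and lever are higher than 93 mm
- nest (a point): On the plate's top, at (0, -85, 6) mm in the station's frame (same axes): where the origin of the seated rest belongs. The nest is an L outline of ribs, 5 mm high and 4 mm thick, with 4 mm play all round; long leg along the station's -y, short leg along its +x. The left-hand rest drops in with its +x along the station's -y
- gun_handle (a point): On the centre line of the gun's fixed upright handle, level with the lever's roll, at (0, 115, 170) mm in the station's frame. The handle is 26 mm (x) by 18 mm (y); its top is 190 mm above the bench
- trigger_roll (a point): Centre of the cross roll (10 mm diameter, 26 mm long along the station's x) at the top of the gun's steel lever. Released: (0, 81, 170) mm in the station's frame; 48 mm over handle and roll together. Squeeze along the station's y: the roll goes +y to the handle, 8 mm to the pressure point (40 mm over both), 8 mm more to the end stop (32 mm over both)
- trigger_soft (a joint): rad, the lever's first stage: 0 released, 0.095 at the pressure point (8 mm at the roll, whose arm about the pivot is 85 mm). It takes 1.5 N at the roll to start and 3.5 N at the pressure point. Springs back
- trigger_full (a joint): rad, the lever's second stage, turning further about the same pivot: stays 0 until the force at the roll exceeds 9 N at the pressure point, then goes to 0.095 at the end stop with 13 N (8 mm more). Springs back
- rest_left: Steel rod rest, 0.2 to 0.4 kg: L foot 8 mm thick, legs 28 mm wide, and on its corner a square post 16 x 16 mm with a forked top, 76 mm high in all. Origin: underside, on the post's axis; z up. Long leg from x = -14 to +66 mm, short leg to y = +44 mm. Seen from above with the long leg pointing away from you, the short leg goes left. It fits the nest
- rest_right: Steel rod rest, 0.2 to 0.4 kg: L foot 8 mm thick, legs 28 mm wide, and on its corner a square post 16 x 16 mm with a forked top, 76 mm high in all. Origin: underside, on the post's axis; z up. Long leg from x = -14 to +66 mm, short leg to y = -44 mm: the mirror image, which does not fit the nest. Leave alone
- pliers: bystander: pliers lying flat, about 160 mm long, 16 mm high; origin at the pivot, jaws along +x
- jar: bystander: closed glass jar, 64 mm diameter, 85 mm high; origin: centre of its underside
- paddle: bystander: steel marver paddle with a wooden handle, about 200 mm long, 20 mm high, lying flat; origin near the inner end of the plate, plate along +x
Mind the look-alikes: they are no part of the job. Leave any orange or purple look-alike of the rest_left alone.

How it is judged:
By the outcome, as a careful person would: the job done as asked, in the order asked, and still so for the second after the job is handed in, with the robot touching nothing.
It also fails if it takes over 62 s, if anything falls off the work surface, if the arm or the gripper's body presses on something with over 40 N, if the wrist force passes 120 N, or if a joint passes its speed limit or range.

## Working session

There is one attempt and no reset: what is moved stays moved. The work goes in short steps, Python scripts to look and compute and a tool call to move; the robot and the scene stay as the last step left them, time stands still between calls to the robot, and variables do not carry over. Pictures are saved under pics/ and viewed, and the job is handed in when it is done.

Besides the shell and the picture viewer there is one more tool, called after ">>>" as name(argument=value, ...), one argument or row to a line, values as JSON. arm_command: Moves the arm, as the interface text tells. Its arguments: {"type":"object","properties":{"series":{"type":"array"}},"required":["series"]}

```bash
ls; mkdir -p pics
python3 - <<'E'
from cell import ctrl
import cv2
s=ctrl.read_state();print(s)
for n in("side","top","wrist"):
    cv2.imwrite(f"pics/{n}0.png",ctrl.get_image(n)); print(n,ctrl.calibration(n))
for l in("rest_left","rest_right","station","gun_handle","trigger_roll","pliers","jar","paddle"):
    for c in("top","side"):
        print(l,c,[(x['conf'],[round(v) for v in x['centre']]) for x in ctrl.spot_in(l,c)])
E
```

```text
pics
{'clock': 0.0, 'qpos': array([ 1.1281729 ,  0.62929921,  0.03843865,  1.51837472, -0.02698543,
        0.99629964, -0.01999448]), 'qd': array([-0.00027858,  0.00079292,  0.00036949, -0.00058293, -0.000166  ,
       -0.00062011, -0.00070069]), 'tau': array([-1.27973203e-04, -5.63400185e+01,  1.22620337e+00, -1.93444705e+01,
        1.09583544e-02,  1.05129916e-02,  5.02140153e-06]), 'eef_pos': array([ 238.95622583, -603.76003282,  204.71733352]), 'tool_rot': array([-1.55330373,  1.56893331,  1.96512832]), 'force': array([ 0.20815814,  1.00146288, -0.60079385]), 'torque': array([-0.01385489, -0.00473855, -0.05633665]), 'width': 85.78233333826556}
side {'fovy': 49.67037258733448, 'cx': 255.19581309837034, 'cy': 193.25292907782972, 'k1': -0.1308566298867444, 'cam_to_world': array([[-9.02525638e-01,  3.26121954e-01, -2.81232898e-01,
         1.63409407e+02],
       [-4.30582009e-01, -6.93752266e-01,  5.77327400e-01,
         6.92934409e+02],
       [-6.82682066e-03,  6.42146607e-01,  7.66551453e-01,
         1.05594887e+03],
       [ 0.00000000e+00,  0.00000000e+00,  0.00000000e+00,

[... 1101 characters left out ...]
, 221, 10]), (0.74, [455, 276, 6]), (0.69, [342, 348, 7])]
rest_right top [(0.88, [383, -244, 8])]
rest_right side [(0.52, [386, -244, 3])]
station top [(0.7, [608, -2, 6])]
station side [(0.78, [602, 49, 6])]
gun_handle top [(0.91, [604, 3, 6])]
gun_handle side [(0.65, [600, 55, 5])]
trigger_roll top [(0.57, [606, 82, 172]), (0.31, [381, -243, 6])]
trigger_roll side [(0.49, [604, 80, 154])]
pliers top [(0.75, [637, -445, 11]), (0.57, [450, -4, 17]), (0.46, [607, 5, 4])]
pliers side [(0.64, [447, -7, 12]), (0.23, [635, -443, 12]), (0.21, [599, 53, 4])]
jar top [(0.85, [554, 384, 84])]
jar side [(0.76, [550, 405, 83])]
paddle top [(0.65, [638, -446, 10])]
paddle side [(0.73, [634, -444, 11])]
```

View pics/top0.png

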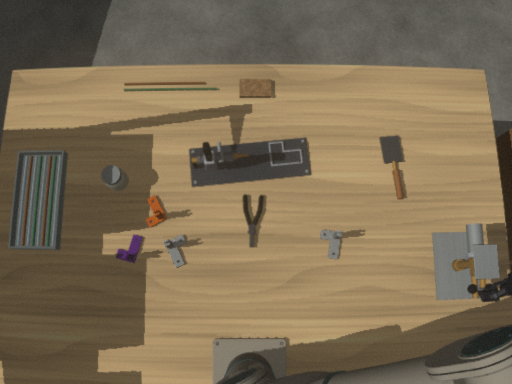

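View pics/side0.png

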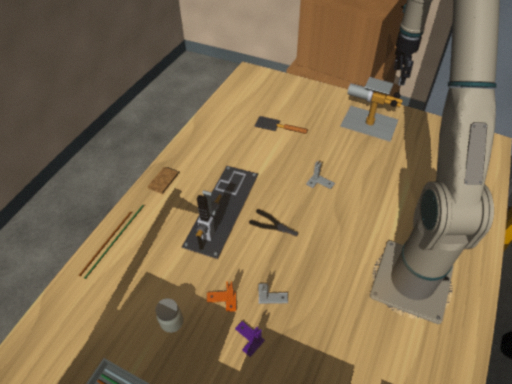

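Run:
```python
import cv2,numpy as np
t=cv2.imread("pics/top0.png");s=cv2.imread("pics/side0.png")
r=lambda im,x,y,w,h:cv2.resize(im[y:y+h,x:x+w],(390,290),interpolation=cv2.INTER_CUBIC)
cv2.imwrite("pics/crop0.png",np.vstack([np.hstack([r(t,140,220,70,52),r(t,297,217,70,52)]),np.hstack([r(t,185,125,130,70),r(s,225,270,80,60)])]))
```

```text
(no output)
```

View pics/crop0.png

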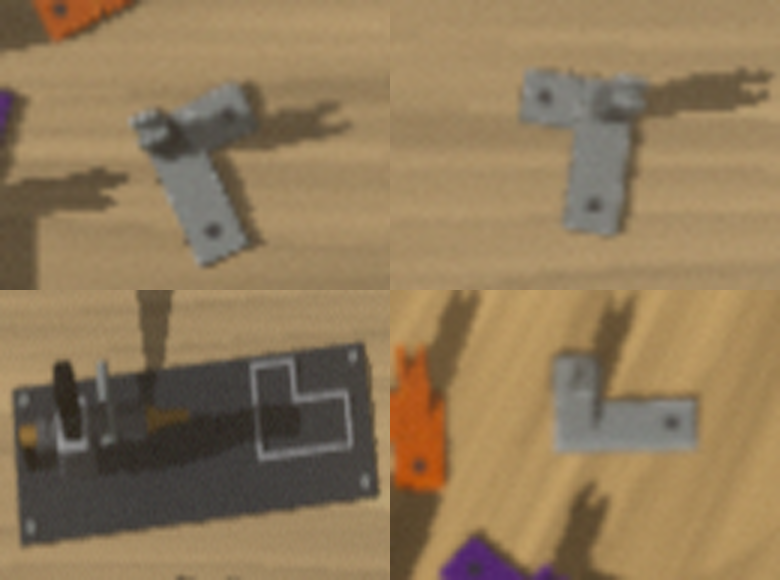

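```bash
cat > h.py <<'E'
import numpy as np,cv2
from scipy.spatial.transform import Rotation as Ro
from cell import ctrl
np.set_printoptions(suppress=True,precision=3)
def R(s): return Ro.from_euler('xyz',s['tool_rot']).as_matrix()
def cam(name,s=None):
    c=ctrl.calibration(name)
    if name=="wrist":
        T=np.eye(4);T[:3,:3]=R(s);T[:3,3]=s['eef_pos'];return c,T@c['T_tool_cam']
    return c,c['cam_to_world']
def K(c):
    f=192/np.tan(np.radians(c['fovy']/2));return np.array([[f,0,c['cx']],[0,f,c['cy']],[0,0,1.]]),np.array([c['k1'],0,0,0])
F=np.diag([1.,-1,-1])
def proj(P,c,T):
    Ri=F@T[:3,:3].T; t=-Ri@T[:3,3]
    k,d=K(c);return cv2.projectPoints(np.array(P,float).reshape(-1,1,3),cv2.Rodrigues(Ri)[0],t,k,d)[0].reshape(-1,2)
def ray(px,c,T):
    k,d=K(c);u=cv2.undistortPoints(np.array(px,float).reshape(-1,1,2),k,d).reshape(-1,2)
    D=np.c_[u,np.ones(len(u))]@F@T[:3,:3].T
    return T[:3,3],D
def onz(px,z,c,T):
    o,D=ray(px,c,T);return o+D*((z-o[2])/D[:,2])[:,None]
def pose(xyz,yaw,P):
    return np.array(P,float)@Ro.from_euler('z',yaw).as_matrix().T+np.array(xyz)
def refine_residual(*a): pass
E
python3 - <<'E'
from h import *
s=ctrl.read_state();print(R(s))
c,T=cam("top")
# rough rest from top: crop scale 70/390
f=lambda x,y:(140+x*70/390,220+y*52/290)
print(onz([f(212,231),f(228,116),f(250,240),f(207,265),f(230,82),f(260,130)],8,c,T))
g=lambda x,y:(185+x*130/390,125+(y-290)*70/290)
print(onz([g(12,390),g(362,343),g(378,495),g(22,546),g(251,367),g(294,358),g(298,395),g(347,391),g(351,448),g(261,459)],6,c,T))
E
```

```text
[[ 0.     0.368 -0.93 ]
 [ 0.    -0.93  -0.368]
 [-1.     0.    -0.   ]]
[[319.049 204.497   8.   ]
 [378.781 197.647   8.   ]
 [314.518 184.596   8.   ]
 [301.537 206.669   8.   ]
 [396.601 197.064   8.   ]
 [371.525 180.678   8.   ]]
[[ 657.783  181.828    6.   ]
 [ 693.797 -174.553    6.   ]
 [ 577.661 -186.98     6.   ]
 [ 540.228  168.386    6.   ]
 [ 674.938  -60.757    6.   ]
 [ 681.949 -104.653    6.   ]
 [ 653.397 -108.138    6.   ]
 [ 656.547 -158.041    6.   ]
 [ 613.039 -160.822    6.   ]
 [ 604.712  -69.956    6.   ]]
```

>>> arm_command(
  series=[
    [1,2.1,3.1,0.8,0,0,3.3],
    [1,2.1,3.1,0.8,0,0,3.3],
    [1,2.1,3.1,0.8,0,0,3.3],
    [1,2.1,3.1,0.8,0,0,3.3],
    [1,2.1,3.1,0.8,0,0,3.3],
    [1,2.1,3.1,0.8,0,0,3.3],
    [1,2.1,3.1,0.8,0,0,3.3],
    [1,2.1,3.1,0.8,0,0,3.3],
    [1,2.1,3.1,0.8,0,0,3.3],
    [1,2.1,3.1,0.8,0,0,3.3],
    [1,2.1,3.1,0.8,0,0,3.3],
    [1,2.1,3.1,0.8,0,0,3.3],
    [1,2.1,3.1,0.8,0,0,3.3],
    [1,2.1,3.1,0.8,0,0,3.3],
    [1,2.1,3.1,0,0,0,3.3],
    [1,2.1,3.1,0,0,0,3.3],
    [1,2.1,3.1,0,0,0,3.3],
    [1,2.1,3.1,0,0,0,3.3],
    [1,0,0,0,0,0,0],
    [1,0,0,0,0,0,0],
  ],
)

```text
clock: 2.62
eef_pos: [617.8, -43.3, 317.2]
tool_rot: [-2.815, 1.569, 1.745]
force: [-0.7, -0.7, -0.4]
width: 85.2
```

Run:
```python
from h import *
import pickle
s=ctrl.read_state();im=ctrl.get_image("wrist");cv2.imwrite("pics/w1.png",im);pickle.dump(s,open("s1.pkl","wb"))
print(s['eef_pos'],R(s),s['clock'],s['qpos'],s['force'])
```

```text
[617.842 -43.321 317.161] [[-0.     0.988 -0.152]
 [ 0.001 -0.152 -0.988]
 [-1.    -0.    -0.001]] 2.6167 [ 0.222  0.503 -0.323  1.444  0.162  1.222 -0.272] [-0.667 -0.743 -0.357]
```

View pics/w1.png

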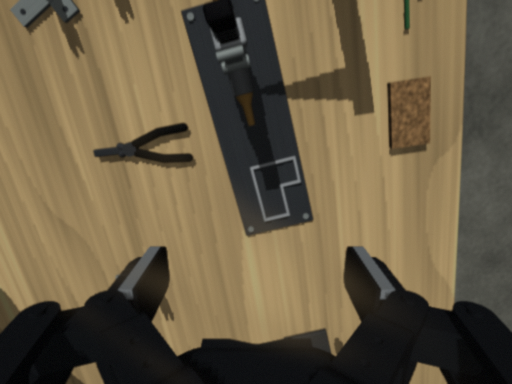

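Run:
```python
import cv2,numpy as np
t=cv2.imread("pics/w1.png")
cv2.imwrite("pics/c1.png",np.hstack([cv2.resize(t[140:245,230:325],None,fx=4,fy=4,interpolation=cv2.INTER_CUBIC),cv2.resize(t[0:105,175:270],None,fx=4,fy=4,interpolation=cv2.INTER_CUBIC)]))
```

```text
(no output)
```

View pics/c1.png

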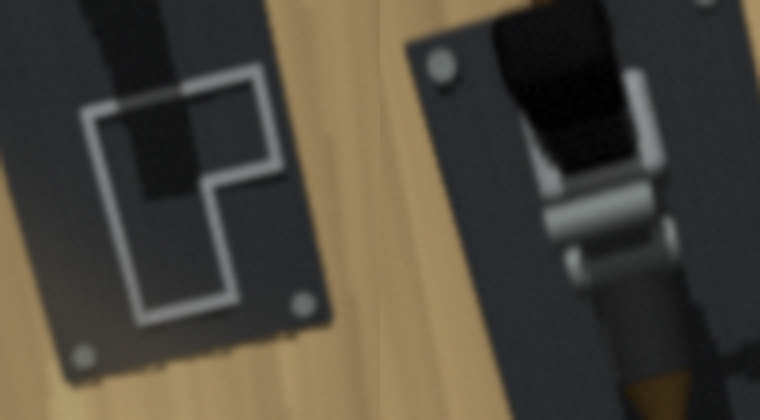

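```bash
cat > fit1.py <<'E'
from h import *
import pickle
from scipy.optimize import least_squares
s=pickle.load(open("s1.pkl","rb"));c,T=cam("wrist",s)
a=lambda x,y:(230+x/4-.4,140+y/4-.4); b=lambda x,y:(175+(x-380)/4-.4,y/4-.4)
P=np.array([(-20,-65,11),(50,-65,11),(50,-105,11),(20,-105,11),(20,-157,11),(-20,-157,11),(-60,-180,6),(60,-180,6),(-60,180,6)],float)
px=np.array([a(88,110),a(259,70),a(277,168),a(208,183),a(233,298),a(141,318),a(70,385),a(330,322),b(408,43)])
def res(p,P=P,px=px): return (proj(pose([p[0],p[1],p[2]],p[3],P),c,T)-px).ravel()
for fixz in(0,1):
    f=(lambda p:res([p[0],p[1],0,p[2]])) if fixz else res
    r=least_squares(f,[617,-3,.1] if fixz else [617,-3,0,.1],loss='soft_l1');p=r.x
    print(p,np.sqrt(np.mean(r.fun**2)))
print(r.fun.reshape(-1,2))
p4=[p[0],p[1],0,p[2]]
# nest only
r2=least_squares(lambda q:res([q[0],q[1],0,q[2]],P[:6],px[:6]),p);print("nestonly",r2.x,r2.fun.std())
print("nest",pose(p4[:3],p4[3],[[0,-85,6]]), pose([*r2.x[:2],0],r2.x[2],[[0,-85,6]]))
print("roll",pose(p4[:3],p4[3],[[0,81,170]]),"meas@170",onz([b(601,208)],170,c,T), onz([b(550,222),b(652,195)],170,c,T))
ct,Tt=cam("top");t=proj(pose(p4[:3],p4[3],P),ct,Tt)
g=lambda x,y:(185+x*130/390,125+(y-290)*70/290)
print(t-np.array([g(256,459),g(251,367),g(294,358),g(298,395),g(347,391),g(351,448),(0,0),(0,0),(0,0)])[[0,1,2,3,4,5,6,7,8]])
E
python3 fit1.py
```

```text
[620.235  -2.553  -3.893   0.094] 0.527896013422197
[620.363  -1.587   0.093] 0.7228951520624833
[[-0.082  0.775]
 [-0.08   0.266]
 [ 0.527 -0.546]
 [-0.246  0.031]
 [ 0.288  0.25 ]
 [ 0.136  0.643]
 [-1.49  -0.008]
 [ 1.475  0.095]
 [-0.454 -1.702]]
nestonly [621.343  -0.906   0.083] 0.2929086698898762
nest [[628.247 -86.22    6.   ]] [[628.37  -85.615   6.   ]]
roll [[612.85   79.064 170.   ]] meas@170 [[611.267  80.569 170.   ]] [[598.6    79.398 170.   ]
 [623.821  81.524 170.   ]]
[[  1.146  -1.013]
 [  0.366  -0.906]
 [ -0.9     0.117]
 [ -1.122   0.57 ]
 [ -0.45    0.038]
 [ -0.177  -1.084]
 [310.804 174.594]
 [305.859 136.866]
 [191.136 185.587]]
```

>>> arm_command(
  series=[
    [0.55,-2.5,2.7,-0.4,0,0,3.2],
    [0.55,-2.5,2.7,-0.4,0,0,3.2],
    [0.55,-2.5,2.7,-0.4,0,0,3.2],
    [0.55,-2.5,2.7,-0.4,0,0,3.2],
    [0.55,-2.5,2.7,-0.4,0,0,3.2],
    [0.55,-2.5,2.7,-0.4,0,0,3.2],
    [0.55,-2.5,2.7,-0.4,0,0,3.2],
    [0.55,-2.5,2.7,-0.4,0,0,3.2],
    [0.55,-2.5,2.7,-0.4,0,0,3.2],
    [0.55,-2.5,2.7,-0.4,0,0,3.2],
    [0.55,-2.5,2.7,-0.4,0,0,3.2],
    [0.55,0,0,0,0,0,0],
    [0.55,0,0,0,0,0,0],
    [0.55,0,0,0,0,0,0],
  ],
)

```text
clock: 3.83
eef_pos: [343.2, 248.9, 273.8]
tool_rot: [0.287, 1.569, -0.83]
force: [0.8, -0.8, -0.1]
width: 47.4
```

Run:
```python
from h import *
import pickle
s=ctrl.read_state();im=ctrl.get_image("wrist");cv2.imwrite("pics/w2.png",im);pickle.dump(s,open("s2.pkl","wb"))
print(s['eef_pos'],R(s),s['clock'],s['qpos'],s['force'])
c,T=cam("wrist",s);print(proj([[375,232,0]],c,T))
cv2.imwrite("pics/w2b.png",cv2.resize(im[90:290,130:390],None,fx=3,fy=3,interpolation=cv2.INTER_CUBIC))
```

```text
[343.17  248.915 273.766] [[ 0.001  0.899  0.439]
 [-0.001  0.439 -0.899]
 [-1.     0.     0.001]] 3.8333 [-0.205  0.256 -0.61   1.998  0.182  0.94  -0.454] [ 0.772 -0.799 -0.146]
[[269.857 173.663]]
```

View pics/w2.png

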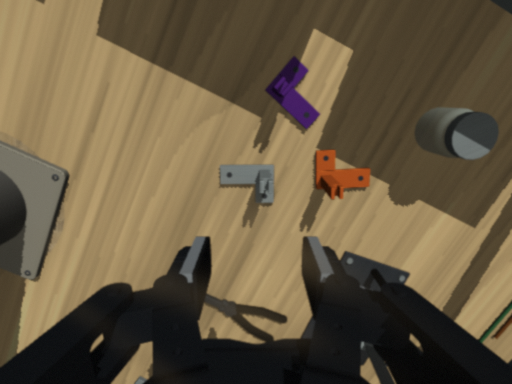

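View pics/w2b.png

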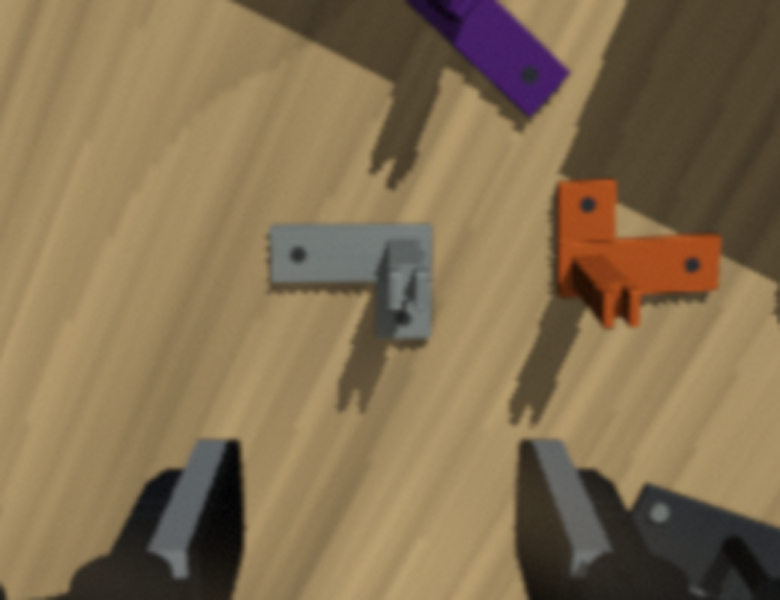

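```bash
cat > fit2.py <<'E'
from h import *
import pickle
from scipy.optimize import least_squares
s=pickle.load(open("s2.pkl","rb"));c,T=cam("wrist",s)
a=lambda x,y:(130+x/3-.33,90+y/3-.33)
P=np.array([(66,-14,8),(-14,-14,8),(-14,44,8),(14,44,8),(66,14,8)],float)
px=np.array([a(270,225),a(432,224),a(430,339),a(376,339),a(270,284)])
def res(p): return (proj(pose([p[0],p[1],p[2]],p[3],P),c,T)-px).ravel()
r=least_squares(res,[375,232,0,-2.7]);print("free z",r.x,r.fun.std())
r=least_squares(lambda p:res([p[0],p[1],0,p[2]]),[375,232,-2.7]);p=r.x;print(p,np.degrees(p[2]),r.fun.reshape(-1,2))
Rr=R(s);print("tool y ang",np.degrees(np.arctan2(Rr[1,1],Rr[0,1])))
q=proj(pose([p[0],p[1],0],p[2],[(x,y,76) for x,y in[(8,8),(8,-8),(-8,-8),(-8,8)]]),c,T);print((q-[130,90])*3)
im=cv2.imread("pics/w2b.png")
for u in (q-[130,90]+.33)*3: cv2.circle(im,tuple(int(v) for v in u),3,(0,0,255),-1)
for u in (proj(pose([p[0],p[1],0],p[2],P),c,T)-[130,90]+.33)*3: cv2.circle(im,tuple(int(v) for v in u),3,(0,255,0),-1)
for nm in("top","side"):
    C,TT=cam(nm);print(nm,proj(pose([p[0],p[1],0],p[2],[[0,0,76],[66,-14,8],[66,14,8],[-14,44,8],[14,44,8]]),C,TT))
cv2.imwrite("pics/w2c.png",im[150:450,200:600])
E
python3 fit2.py
```

```text
free z [366.702 229.175   0.343  -2.683] 0.3984583967700192
[366.733 229.088  -2.683] -153.69760027597698 [[-0.568  0.489]
 [ 0.142  0.538]
 [ 0.34  -0.226]
 [-0.101 -0.133]
 [ 0.199 -0.697]]
tool y ang 26.01281616734716
[[387.94  308.858]
 [387.87  272.197]
 [426.208 272.005]
 [425.807 308.667]]
top [[165.844 242.554]
 [175.179 267.565]
 [183.936 263.29 ]
 [181.717 233.961]
 [185.738 242.567]]
side [[263.969 285.607]
 [288.055 301.329]
 [287.445 292.026]
 [258.32  282.85 ]
 [268.298 282.682]]
```

View pics/w2c.png

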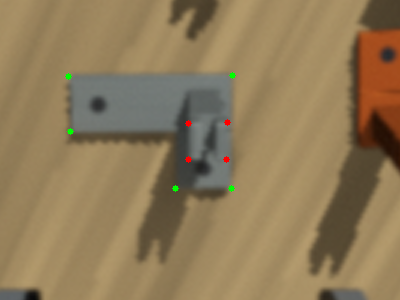

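>>> arm_command(
  series=[
    [0.55,1.2,-1.0,-2.0,0,0,0.2],
    [0.55,1.1,-1.0,-3.2,0,0,0.1],
    [0.55,0,0,-3.5,0,0,0],
    [0.55,0,0,-3.5,0,0,0],
    [0.55,0,0,-2.5,0,0,0],
    [0.55,0,0,0,0,0,0],
    [0.55,0,0,0,0,0,0],
    [0.55,0,0,0,0,0,0],
  ],
)

```text
clock: 4.55
eef_pos: [366.6, 230.6, 127.7]
tool_rot: [1.558, 1.569, 0.448]
force: [-0.3, 0.1, 0.3]
width: 47.2
```

Run:
```python
from h import *
import pickle
s=ctrl.read_state();im=ctrl.get_image("wrist");cv2.imwrite("pics/w3.png",im);pickle.dump(s,open("s3.pkl","wb"))
print(s['eef_pos'],s['clock'],s['width'])
c,T=cam("wrist",s)
p=[366.7,229.1,-2.6826]
for z,col in((8,(0,255,0)),(76,(0,0,255))):
  P=[(66,-14,8),(-14,-14,8),(-14,44,8),(14,44,8),(66,14,8)] if z==8 else [(x,y,76) for x,y in[(8,8),(8,-8),(-8,-8),(-8,8)]]
  for u in proj(pose([p[0],p[1],0],p[2],P),c,T):
    cv2.circle(im,tuple(int(round(v)) for v in u),2,col,-1)
cv2.imwrite("pics/w3b.png",im)
```

```text
[366.551 230.579 127.702] 4.55 47.177501184512224
```

View pics/w3b.png

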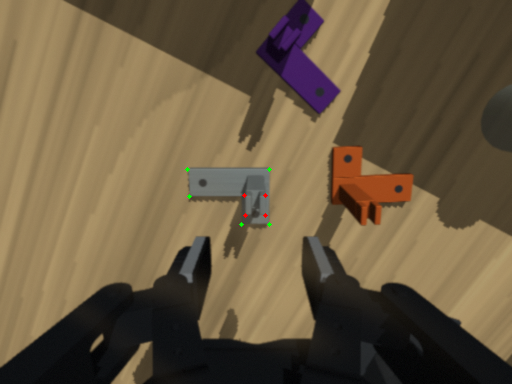

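>>> arm_command(
  series=[
    [0.55,0,-0.1,-3.0,0,0,0],
    [0.55,0,0,-3.0,0,0,0],
    [0.55,0,0,-2.5,0,0,0],
    [0.55,0,0,-1.7,0,0,0],
    [0.55,0,0,0,0,0,0],
    [0.55,0,0,0,0,0,0],
    [0,0,0,0,0,0,0],
    [0,0,0,0,0,0,0],
    [0,0,0,0,0,0,0],
    [0,0,0,0,0,0,0],
    [0,0,0,0,0,0,0],
    [0,0,0,0,0,0,0],
  ],
)

```text
clock: 5.6
eef_pos: [366.0, 230.0, 26.2]
tool_rot: [1.673, 1.568, 0.564]
force: [-1.2, -0.3, 8.1]
width: 15.0
```

>>> arm_command(
  series=[
    [0,0,0,1.0,0,0,0],
    [0,0,0,2.5,0,0,0],
    [0,0,0,3.5,0,0,0],
    [0,0,0,3.5,0,0,0],
    [0,0,0,2.5,0,0,0],
    [0,0,0,0,0,0,0],
    [0,0,0,0,0,0,0],
    [0,0,0,0,0,0,0],
  ],
)

```text
clock: 6.27
eef_pos: [364.9, 228.6, 154.3]
tool_rot: [-0.76, 1.57, -1.869]
force: [-0.8, -0.9, -2.5]
width: 14.9
```

```bash
cat > held.py <<'E'
from h import *
import sys
s=ctrl.read_state();im=ctrl.get_image("wrist");n=sys.argv[1];cv2.imwrite(f"pics/{n}.png",im)
import pickle;pickle.dump(s,open(n+".pkl","wb"))
print(s['eef_pos'],s['clock'],s['width'],s['force'],R(s))
cv2.imwrite(f"pics/{n}b.png",cv2.resize(im[100:350,130:390],None,fx=2.9,fy=2.4,interpolation=cv2.INTER_CUBIC))
E
python3 held.py w4
```

```text
[364.86  228.644 154.328] 6.2667 14.897597377575286 [-0.816 -0.923 -2.539] [[-0.     0.895  0.445]
 [-0.001  0.445 -0.895]
 [-1.    -0.001  0.001]]
```

View pics/w4.png

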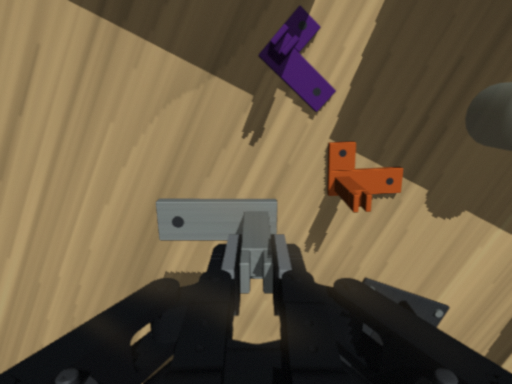

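Run:
```python
import cv2
im=cv2.imread("pics/w4.png");cv2.imwrite("pics/w4c.png",cv2.resize(im[185:315,145:295],None,fx=5,fy=4.6,interpolation=cv2.INTER_CUBIC))
```

```text
(no output)
```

View pics/w4c.png

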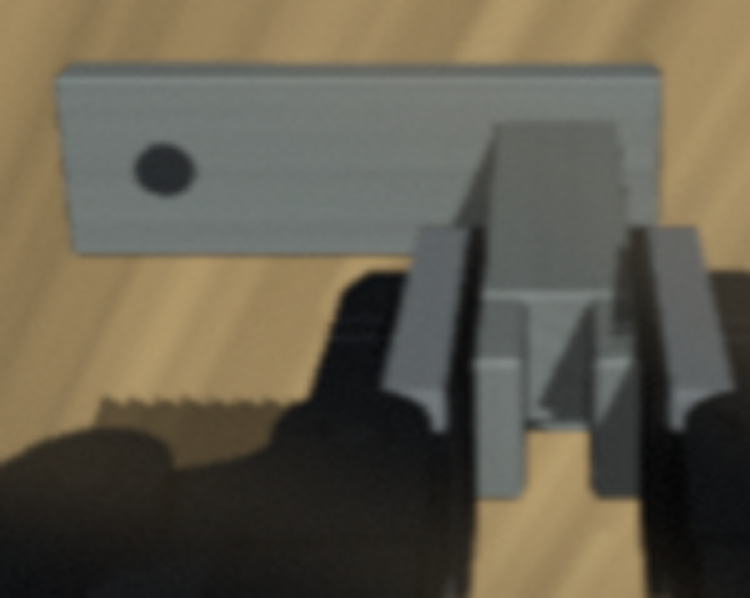

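```bash
cat > fit4.py <<'E'
from h import *
import pickle
from scipy.optimize import least_squares
s=pickle.load(open("w4.pkl","rb"));c,T=cam("wrist",s)
a=lambda x,y:(145+x/5-.4,185+y/4.6-.4)
P=np.array([(66,-14,8),(-14,-14,8),(66,14,8),(66,-14,0),(-14,-14,0),(8,-8,8),(-8,-8,8),(8,-8,76),(8,8,76),(-8,8,76)],float)
px=np.array([a(57,77),a(660,75),a(73,254),a(68,63),a(655,63),a(497,121),a(618,121),a(474,358),a(478,497),a(640,497)])
def tf(p): return P@Ro.from_euler('xyz',p[3:]).as_matrix().T+p[:3]
def res(p,n=10): return (proj(tf(p),c,T)-px)[:n].ravel()
x0=[365,229,130,0,0,-2.683]
for n in(10,7):
    r=least_squares(res,x0,args=(n,),loss='soft_l1');p=r.x
    print(p[:3],np.degrees(p[3:]),r.fun.std());print((proj(tf(p),c,T)-px).round(1).tolist())
    tool=R(s).T@(p[:3]-s['eef_pos']);print("rest origin in tool",tool)
r=least_squares(lambda q:res([*q[:3],0,0,q[3]]),[365,229,130,-2.683],loss='soft_l1');print("level",r.x[:3],np.degrees(r.x[3]),r.fun.std(),R(s).T@(r.x[:3]-s['eef_pos']))
E
python3 fit4.py
```

```text
[365.672 226.304 124.826] [   0.073   -0.688 -154.005] 0.5315457126797961
[[-0.3, 0.2], [0.1, 1.1], [0.1, 0.3], [1.0, -0.5], [0.2, -0.0], [-0.5, -0.5], [-0.7, -0.4], [-0.1, -0.0], [-0.6, 0.0], [1.1, 0.0]]
rest origin in tool [29.504 -0.296  2.437]
[365.718 225.831 123.112] [  -0.676   -3.04  -154.745] 0.4786967983978733
[[-0.3, 0.3], [0.3, 1.1], [-0.2, 0.4], [0.6, -0.5], [-0.0, -0.1], [0.0, -0.5], [-0.5, -0.5], [6.8, 1.2], [5.6, 0.5], [6.7, 0.1]]
rest origin in tool [31.218 -0.464  2.879]
level [365.847 226.858 125.46 ] -153.58560855959698 0.7333375594220468 [28.87   0.108  2.019]
```

>>> arm_command(
  series=[
    [0,1.0,-1.2,2.0,0,0,3.0],
    [0,2.0,-2.4,2.0,0,0,5.0],
    [0,2.2,-2.6,1.0,0,0,5.5],
    [0,2.2,-2.6,0,0,0,5.5],
    [0,2.2,-2.6,0,0,0,5.5],
    [0,2.2,-2.6,0,0,0,5.5],
    [0,2.2,-2.6,0,0,0,5.5],
    [0,2.2,-2.6,0,0,0,5.5],
    [0,2.2,-2.6,0,0,0,5.5],
    [0,2.2,-2.6,0,0,0,5.5],
    [0,2.2,-2.6,0,0,0,5.5],
    [0,2.2,-2.6,0,0,0,5.5],
    [0,1.6,-2.0,0,0,0,4.0],
    [0,0.0,-0.3,0,0,0,1.8],
    [0,0,0,0,0,0,0],
    [0,0,0,0,0,0,0],
    [0,0,0,0,0,0,0],
  ],
)

```text
clock: 7.73
eef_pos: [630.1, -87.6, 203.5]
tool_rot: [2.652, 1.568, 2.746]
force: [-0.1, 1.2, -2.9]
width: 14.6
```

```bash
python3 held.py w5; python3 -c "
from h import *
s=ctrl.read_state();r=R(s);print(np.degrees(np.arctan2(r[1,1],r[0,1])),s['qpos'])
cv2.imwrite('pics/top5.png',cv2.resize(ctrl.get_image('top')[100:220,150:350],None,fx=4,fy=4,interpolation=cv2.INTER_CUBIC))"
```

```text
[630.067 -87.613 203.469] 7.7333 14.620475717599831 [-0.12   1.155 -2.873] [[-0.003 -0.094  0.996]
 [ 0.001  0.996  0.094]
 [-1.     0.001 -0.002]]
95.40565106813828 [ 0.566  0.738 -0.849  1.542  0.59   1.135  1.256]
```

View pics/w5.png

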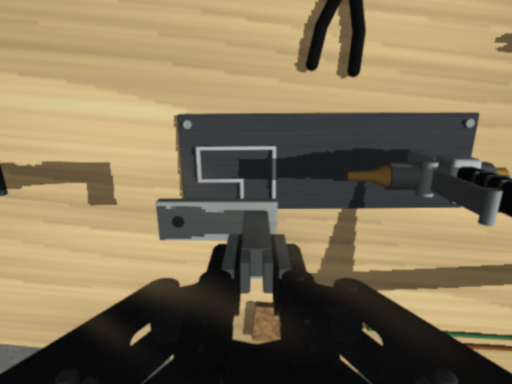

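View pics/top5.png

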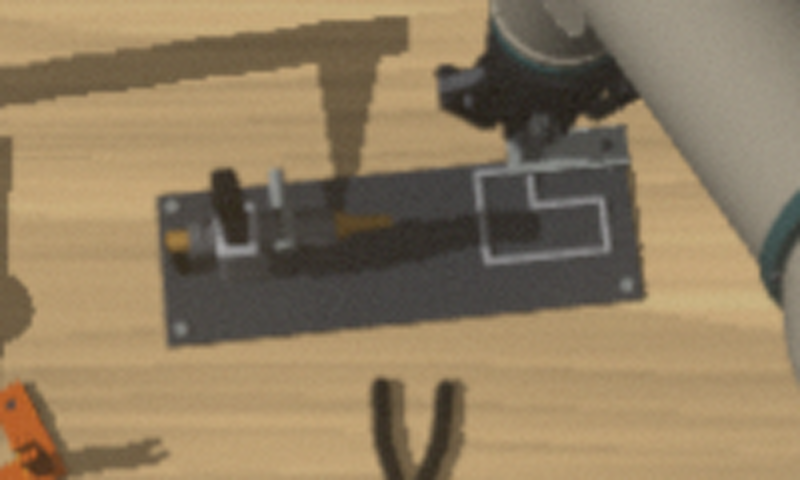

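Run:
```python
import cv2
im=cv2.imread("pics/w5.png");cv2.imwrite("pics/w5c.png",cv2.resize(im[105:255,145:295],None,fx=5,fy=4,interpolation=cv2.INTER_CUBIC))
```

```text
(no output)
```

View pics/w5c.png

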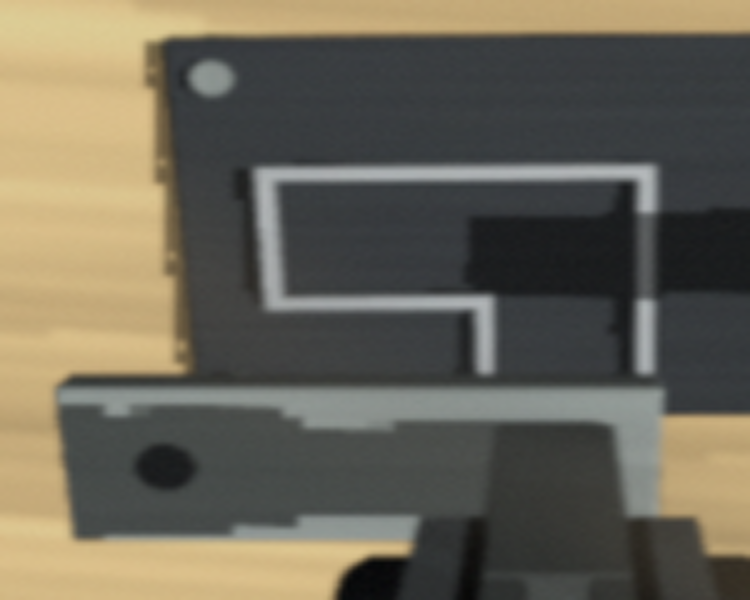

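```bash
cat > fit5.py <<'E'
from h import *
import pickle
from scipy.optimize import least_squares
S1=pickle.load(open("s1.pkl","rb"));c,T1=cam("wrist",S1);s=pickle.load(open("w5.pkl","rb"));c,T5=cam("wrist",s)
a1=lambda x,y:(230+x/4-.4,140+y/4-.4); a=lambda x,y:(145+x/5-.4,105+y/4-.4)
P1=np.array([(-20,-65,11),(50,-65,11),(50,-105,11),(20,-105,11),(20,-157,11),(-20,-157,11)],float)
x1=np.array([a1(88,110),a1(259,70),a1(277,168),a1(208,183),a1(233,298),a1(141,318)])
P5=np.array([(-20,-65,11),(20,-105,11),(20,-157,11),(-20,-157,11),(-60,-180,6)],float)
x5=np.array([a(646,173),a(484,303),a(276,305),a(265,174),a(165,40)])
r1=lambda p:(proj(pose(p[:3],p[3],P1),c,T1)-x1).ravel()
r5=lambda p:(proj(pose(p[:3],p[3],P5),c,T5)-x5).ravel()
for nm,f in(("5 z0",lambda q:r5([q[0],q[1],0,q[3]])),("both z",lambda q:np.r_[r1(q),r5(q)]),("both z0",lambda q:np.r_[r1([q[0],q[1],0,q[3]]),r5([q[0],q[1],0,q[3]])])):
    r=least_squares(f,[620,-2,0,.09],loss='soft_l1');p=r.x;print(nm,p,"nest",pose(p[:3],p[3],[[0,-85,6]])-[0,0,p[2]*0],r.fun.round(1).tolist())
# rest in this view, same tool-relative level fit
P=np.array([(66,-14,8),(-14,-14,8),(66,14,8),(8,-8,8),(-8,-8,8)],float)
px=np.array([a(60,387),a(662,387),a(75,538),a(497,424),a(612,424)])
r=least_squares(lambda q:(proj(pose(q[:3],q[3],P),c,T5)-px).ravel(),[628,-87,175,-1.48]);print("rest",r.x[:3],np.degrees(r.x[3]),r.fun.round(1).tolist(),R(s).T@(r.x[:3]-s['eef_pos']))
E
python3 fit5.py
```

```text
5 z0 [619.652  -0.151   0.146   0.101] nest [[628.186 -84.722   6.146]] [0.7, 0.1, 0.3, 0.2, -0.2, 0.0, -0.0, 0.4, -0.9, -0.6]
both z [621.027  -0.805   0.435   0.09 ] nest [[628.663 -85.462   6.435]] [-0.3, -0.3, -0.2, -0.7, 0.4, -1.4, -0.4, -0.9, 0.0, -0.6, -0.2, -0.2, 0.2, 0.6, -0.5, 0.5, -1.1, -0.2, -0.6, 0.1, -1.1, -1.1]
both z0 [621.073  -0.871   4.738   0.09 ] nest [[628.714 -85.527  10.738]] [-0.2, -0.3, -0.2, -0.7, 0.4, -1.4, -0.4, -0.9, 0.0, -0.6, -0.2, -0.3, 0.2, 0.6, -0.5, 0.4, -1.1, -0.2, -0.6, 0.1, -1.1, -1.1]
rest [633.165 -87.021 173.408] -85.10036063234601 [-0.2, -0.3, -0.3, 0.6, 0.4, 0.3, -0.4, -0.4, 0.5, -0.2] [30.054  0.26   3.212]
```

>>> arm_command(
  series=[
    [0,-0.2,0.1,-1.5,0,0,0.2],
    [0,-0.2,0.1,-3.0,0,0,0],
    [0,0,0,-3.5,0,0,0],
    [0,0,0,-3.0,0,0,0],
    [0,0,0,-2.0,0,0,0],
    [0,0,0,-1.0,0,0,0],
    [0,0,0,0,0,0,0],
    [0,0,0,0,0,0,0],
    [0,0,0,0,0,0,0],
  ],
)

```text
clock: 8.58
eef_pos: [628.7, -86.8, 66.5]
tool_rot: [-0.046, 1.568, 0.05]
force: [-0.9, 0.7, -2.7]
width: 14.5
```

```bash
python3 held.py w6; python3 -c "
import cv2
im=cv2.imread('pics/w6.png');cv2.imwrite('pics/w6c.png',cv2.resize(im[105:295,105:335],None,fx=3.4,fy=3,interpolation=cv2.INTER_CUBIC))"
```

```text
[628.662 -86.816  66.481] 8.5833 14.54084421744665 [-0.921  0.729 -2.696] [[ 0.003 -0.096  0.995]
 [ 0.     0.995  0.096]
 [-1.    -0.     0.003]]
```

View pics/w6c.png

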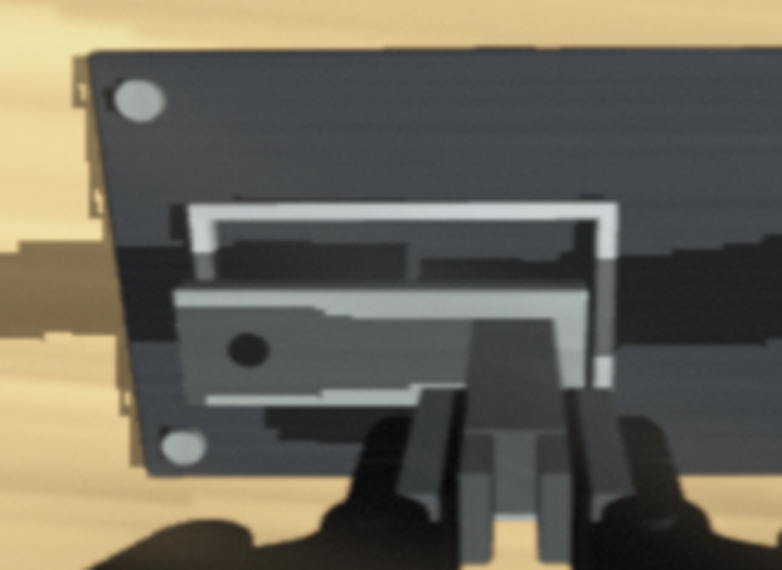

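```bash
cat > fit6.py <<'E'
from h import *
import pickle
from scipy.optimize import least_squares
s=pickle.load(open("w6.pkl","rb"));c,T=cam("wrist",s)
a=lambda x,y:(105+x/3.4-.4,105+y/3-.4)
P5=np.array([(-20,-65,11),(-20,-157,11),(-60,-180,6),(60,-180,6)],float)
x5=np.array([a(607,211),a(202,212),a(92,53),a(150,473)])
r=least_squares(lambda q:(proj(pose([q[0],q[1],0],q[2],P5),c,T)-x5).ravel(),[620,-2,.09]);p=r.x;n=pose([p[0],p[1],0],p[2],[[0,-85,6]])[0];print("st",p,n,r.fun.round(1).tolist())
P=np.array([(66,-14,8),(-14,-14,8),(66,14,8),(8,-8,8),(-8,-8,8)],float)
px=np.array([a(176,291),a(587,290),a(193,404),a(472,319),a(554,319)])
for zz in (None,66.5-29):
    r=least_squares(lambda q:(proj(pose([q[0],q[1],q[2] if zz is None else zz],q[3],P),c,T)-px).ravel(),[628,-87,37,-1.48]);print("rest",r.x[:3],np.degrees(r.x[3]),r.fun.round(1).tolist())
    d=n-r.x[:3];print("move",d, "yaw",np.degrees(p[2])-90-np.degrees(r.x[3]), R(s).T@(r.x[:3]-s['eef_pos']))
E
python3 fit6.py
```

```text
st [619.206   0.402   0.098] [627.485 -84.194   6.   ] [1.9, -0.0, 0.2, -0.2, -1.3, -1.3, -0.9, 2.3]
rest [632.129 -86.053  35.818] -84.68432376596037 [0.5, -0.0, -0.5, 0.7, -0.6, 0.5, 0.4, -0.6, 0.1, -0.5]
move [ -4.644   1.859 -29.818] yaw 0.27352434757860067 [30.673  0.432  3.427]
rest [631.479 -85.91   34.52 ] -84.64897490185669 [-0.1, -0.1, 0.0, 0.6, -1.2, 0.8, 0.6, -0.6, 0.5, -0.5]
move [ -3.994   1.716 -28.52 ] yaw 0.2381754834749188 [31.97   0.637  2.789]
```

>>> arm_command(
  series=[
    [0,-0.2,0.1,0,0,0,0],
    [0,-0.2,0.1,-0.5,0,0,0],
    [0,0,0,-0.7,0,0,0],
    [0,0,0,-0.5,0,0,0],
    [0,0,0,0,0,0,0],
    [0,0,0,0,0,0,0],
    [0,0,0,0,0,0,0],
  ],
)

```text
clock: 9.22
eef_pos: [623.3, -85.3, 47.5]
tool_rot: [1.707, 1.571, 1.803]
force: [-0.1, 0.2, -2.3]
width: 14.8
```

```bash
python3 held.py w7; python3 -c "
import cv2
im=cv2.imread('pics/w7.png');cv2.imwrite('pics/w7c.png',cv2.resize(im[105:295,105:335],None,fx=3.4,fy=3,interpolation=cv2.INTER_CUBIC))"
```

```text
[623.285 -85.291  47.483] 9.2167 14.79891673075641 [-0.109  0.244 -2.289] [[-0.    -0.096  0.995]
 [ 0.     0.995  0.096]
 [-1.     0.    -0.   ]]
```

View pics/w7c.png

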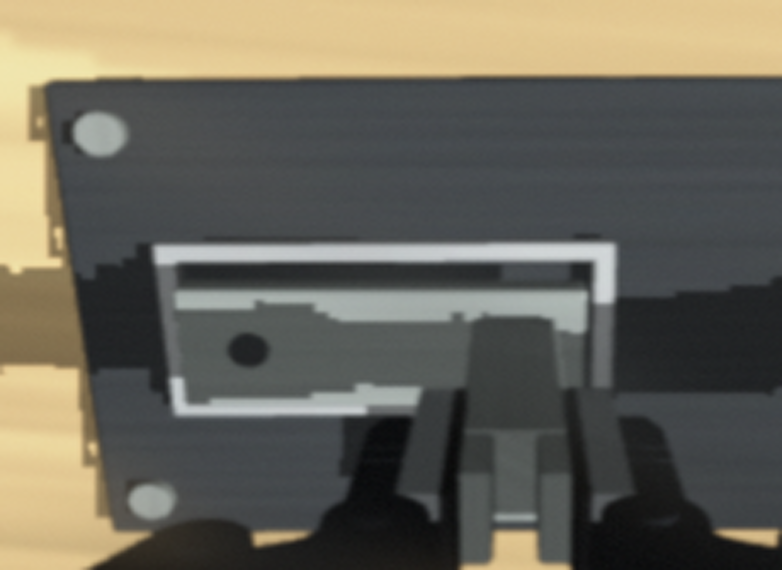

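```bash
sed -e 's/w6.pkl/w7.pkl/' -e 's/^P5=.*/P5=np.array([(-20,-65,11),(-20,-157,11),(20,-157,11),(-60,-180,6)],float)/' -e 's/^x5=.*/x5=np.array([a(604,253),a(166,254),a(179,409),a(48,84)])/' -e 's/66.5-29/47.5-29/' fit6.py > fit7.py; python3 fit7.py
```

```text
st [620.646  -0.282   0.092] [628.473 -84.921   6.   ] [1.1, 1.1, -0.2, 0.3, 1.2, 0.1, -2.0, -1.2]
rest [626.703 -84.526  16.771] -84.7128753644414 [0.6, -0.0, -0.5, 0.7, -0.7, 0.5, 0.4, -0.6, 0.1, -0.5]
move [  1.769  -0.395 -10.771] yaw -0.0037549963708300993 [30.712  0.426  3.477]
rest [626.041 -84.379  22.182] -84.67714303717248 [-0.0, -0.1, 0.0, 0.6, -1.2, 0.8, 0.6, -0.6, 0.5, -0.5]
move [  2.432  -0.542 -16.182] yaw -0.039487323639747274 [25.301  0.637  2.831]
```

>>> arm_command(
  series=[
    [0,0.17,-0.03,0,0,0,0],
    [0,0,0,-0.4,0,0,0],
    [0,0,0,-0.4,0,0,0],
    [0,0,0,0,0,0,0],
    [0,0,0,0,0,0,0],
    [0,0,0,0,0,0,0],
  ],
)

```text
clock: 9.77
eef_pos: [624.8, -85.6, 39.5]
tool_rot: [2.572, 1.57, 2.667]
force: [0.4, 0.3, -2.0]
width: 14.8
```

```bash
python3 held.py w8; python3 -c "
import cv2
im=cv2.imread('pics/w8.png');cv2.imwrite('pics/w8c.png',cv2.resize(im[105:295,105:335],None,fx=3.4,fy=3,interpolation=cv2.INTER_CUBIC))"
```

```text
[624.825 -85.608  39.478] 9.7667 14.775400672082066 [ 0.389  0.27  -2.003] [[-0.    -0.096  0.995]
 [ 0.     0.995  0.096]
 [-1.     0.    -0.   ]]
```

View pics/w8c.png

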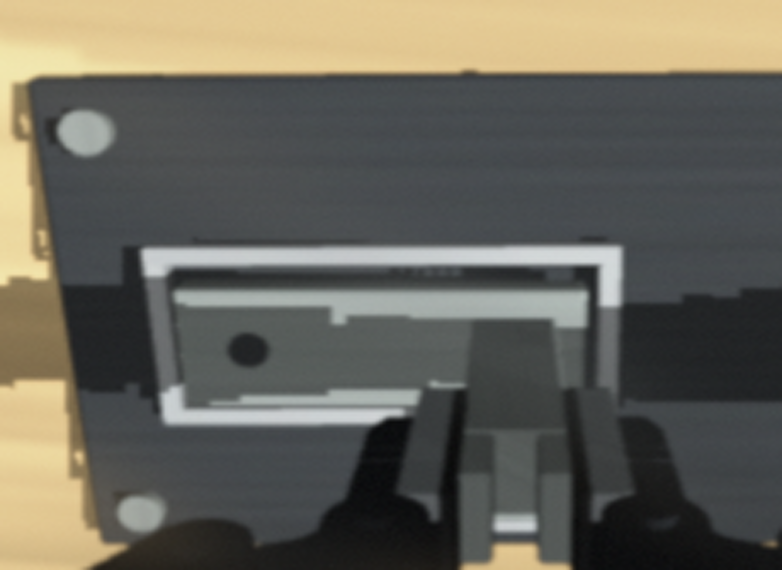

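>>> arm_command(
  series=[
    [0,0,0,-0.2,0,0,0],
    [0,0,0,-0.1,0,0,0],
    [0,0,0,0,0,0,0],
    [0,0,0,0,0,0,0],
  ],
)

```text
clock: 10.15
eef_pos: [624.8, -85.7, 36.5]
tool_rot: [3.053, 1.571, -3.134]
force: [0.6, 0.6, -3.1]
width: 14.5
```

>>> arm_command(
  series=[
    [0,0,0,-0.1,0,0,0],
    [0,0,0,0,0,0,0],
    [0,0,0,-0.1,0,0,0],
    [0,0,0,0,0,0,0],
    [0,0,0,0,0,0,0],
  ],
)

```text
clock: 10.57
eef_pos: [624.8, -85.7, 34.5]
tool_rot: [2.803, 1.571, 2.899]
force: [0.2, -0.3, -2.5]
width: 14.9
```

>>> arm_command(
  series=[
    [0,0,0,-0.1,0,0,0],
    [0,0,0,0,0,0,0],
    [0,0,0,-0.1,0,0,0],
    [0,0,0,0,0,0,0],
    [0,0,0,0,0,0,0],
  ],
)

```text
clock: 10.98
eef_pos: [624.8, -85.7, 32.5]
tool_rot: [3.028, 1.571, 3.124]
force: [0.1, 0.2, -2.9]
width: 14.6
```

```bash
python3 held.py w9; python3 -c "
import cv2
im=cv2.imread('pics/w9.png');cv2.imwrite('pics/w9c.png',cv2.resize(im[105:295,105:335],None,fx=3.4,fy=3,interpolation=cv2.INTER_CUBIC))"
```

```text
[624.833 -85.709  32.54 ] 10.9833 14.62435869844633 [ 0.121  0.215 -2.855] [[-0.    -0.096  0.995]
 [ 0.     0.995  0.096]
 [-1.     0.    -0.   ]]
```

View pics/w9c.png

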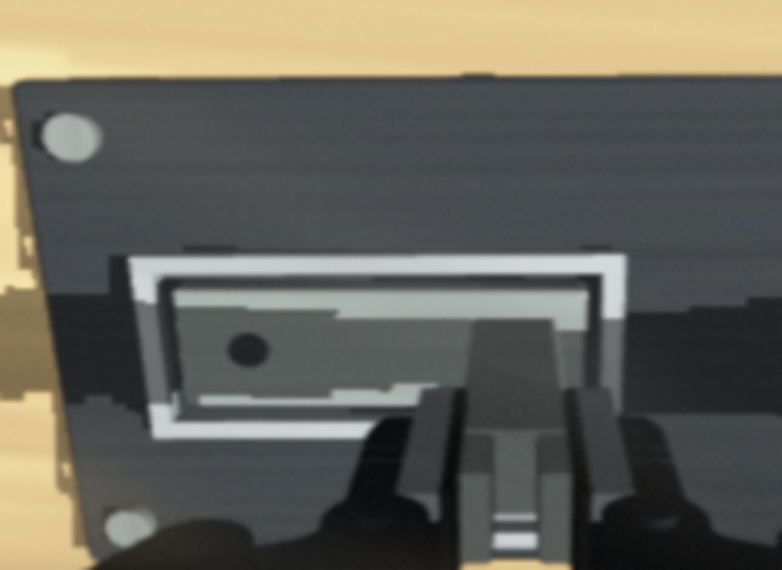

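Well centred inside the ribs. A little further until contact.

>>> arm_command(
  series=[
    [0,0,0,-0.1,0,0,0],
    [0,0,0,0,0,0,0],
    [0,0,0,0,0,0,0],
  ],
)

```text
clock: 11.28
eef_pos: [625.1, -85.7, 32.3]
tool_rot: [-0.797, 1.57, -0.702]
force: [-3.0, -0.8, 4.7]
width: 14.6
```

>>> arm_command(
  series=[
    [0.3,0,0,0,0,0,0],
    [0.55,0,0,0,0,0,0],
    [0.55,0,0,0,0,0,0],
    [0.55,0,0,0,0,0,0],
    [0.55,0,0,0,0,0,0],
    [0.55,0,0,0.5,0,0,0],
    [0.55,0,0,2.0,0,0,0],
    [0.55,0,0,3.0,0,0,0],
    [0.55,0,0,3.5,0,0,0],
    [1,0,0,4.0,0,0,0],
    [1,0,0,4.0,0,0,0],
    [1,0,0,4.0,0,0,0],
    [1,0,0,2.0,0,0,0],
    [1,0,0,0,0,0,0],
    [1,0,0,0,0,0,0],
    [1,0,0,0,0,0,0],
  ],
)

```text
clock: 12.62
eef_pos: [624.1, -86.1, 260.7]
tool_rot: [-2.94, 1.569, -2.844]
force: [0.2, 0.1, -0.3]
width: 85.2
```

```bash
python3 held.py w10
```

```text
[624.07  -86.073 260.701] 12.6167 85.22253087376251 [ 0.226  0.06  -0.32 ] [[-0.002 -0.096  0.995]
 [-0.001  0.995  0.096]
 [-1.    -0.    -0.002]]
```

View pics/w10.png

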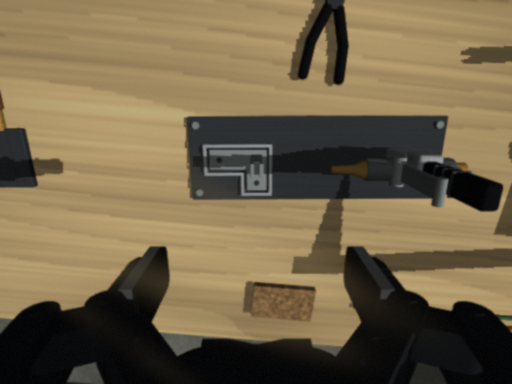

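>>> arm_command(
  series=[
    [1,-0.2,2.5,0,0,0,0],
    [1,-0.2,3.5,0,0,0,0],
    [1,-0.3,3.7,0,0,0,0],
    [1,-0.3,3.7,0,0,0,0],
    [1,-0.3,3.7,0,0,0,0],
    [1,-0.2,2.6,0,0,0,0],
    [1,0,0,0,0,0,0],
    [1,0,0,0,0,0,0],
  ],
)

```text
clock: 13.33
eef_pos: [608.7, 113.2, 260.2]
tool_rot: [3.07, 1.568, -3.113]
force: [1.4, -1.4, -0.7]
width: 85.2
```

```bash
python3 held.py w11
python3 - <<'E'
from h import *
im=ctrl.get_image("side");cv2.imwrite("pics/side11.png",cv2.resize(im[130:280,150:300],None,fx=4,fy=4,interpolation=cv2.INTER_CUBIC))
for l in("trigger_roll","gun_handle"):
  for c in("side","wrist"): print(l,c,ctrl.spot_in(l,c)[:2])
E
```

```text
[608.656 113.225 260.188] 13.3333 85.22725768207061 [ 1.409 -1.357 -0.674] [[-0.003 -0.1    0.995]
 [-0.     0.995  0.1  ]
 [-1.     0.    -0.003]]
trigger_roll side [{'centre': [605.3, 78.3, 154.0], 'conf': 0.55}]
trigger_roll wrist [{'centre': [609.1, 83.5, 176.1], 'conf': 0.76}]
gun_handle side [{'centre': [597.2, 72.2, 2.9], 'conf': 0.78}]
gun_handle wrist [{'centre': [605.3, 18.4, 7.3], 'conf': 0.95}]
```

View pics/w11.png

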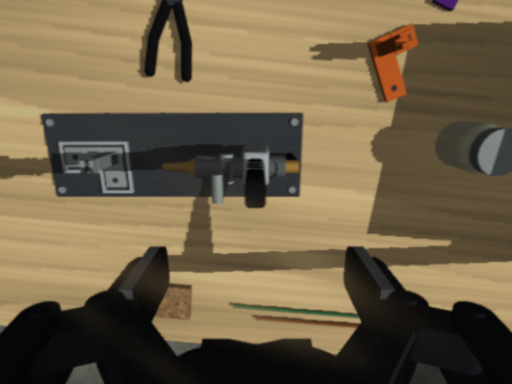

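View pics/side11.png

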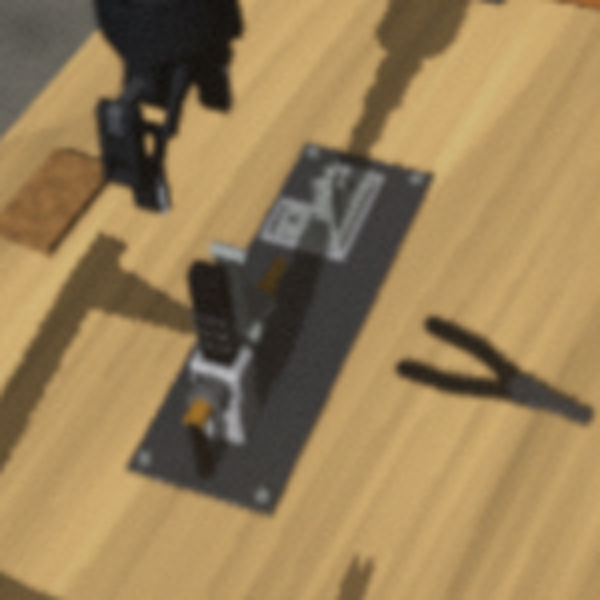

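Run:
```python
from h import *
import pickle
s=pickle.load(open("w11.pkl","rb"));c,T=cam("wrist",s)
st=([620.7,-.6,0],.093)
q=proj(pose(*st,[(-13,81,175),(13,81,175),(-13,106,190),(13,106,190),(13,124,190),(-13,124,190)]),c,T)
print(q)
im=cv2.imread("pics/w11.png")[130:230,180:300];im=cv2.resize(im,None,fx=6,fy=6,interpolation=cv2.INTER_CUBIC)
for u in q: cv2.circle(im,tuple(int(v) for v in (u-[180,130]+.5)*6),4,(0,0,255),-1)
cv2.imwrite("pics/w11c.png",im)
```

```text
[[216.668 177.579]
 [217.564 206.009]
 [244.992 182.206]
 [245.097 212.109]
 [266.488 212.256]
 [267.042 182.363]]
```

View pics/w11c.png

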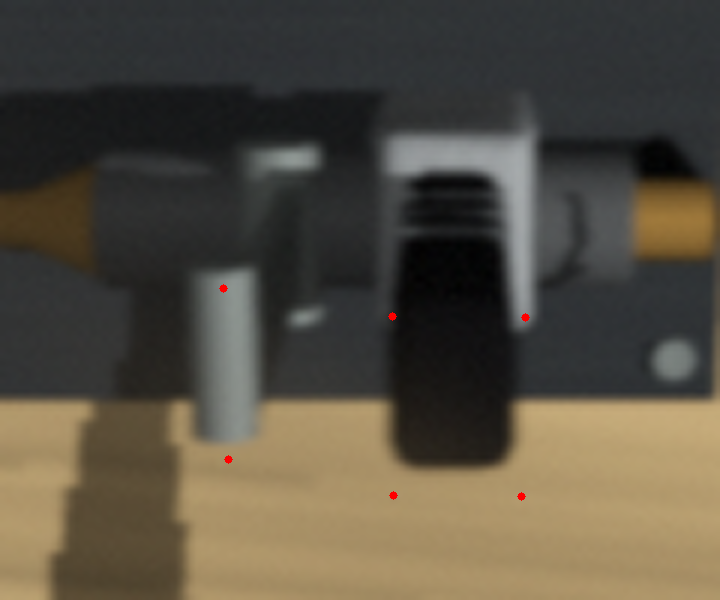

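>>> arm_command(
  series=[
    [1,0,-0.1,-2.0,0,0,0],
    [1,0,0,-3.0,0,0,0],
    [1,0,0,-3.0,0,0,0],
    [1,0,0,-2.5,0,0,0],
    [1,0,0,-1.3,0,0,0],
    [1,0,0,0,0,0,0],
    [1,0,0,0,0,0,0],
    [1,0,0,0,0,0,0],
  ],
)

```text
clock: 14.3
eef_pos: [611.1, 110.8, 145.3]
tool_rot: [0.319, 1.568, 0.415]
force: [-0.2, -0.3, 0.1]
width: 85.4
```

```bash
python3 held.py w12
python3 - <<'E'
from h import *
im=ctrl.get_image("side");cv2.imwrite("pics/side12.png",cv2.resize(im[130:280,150:300],None,fx=4,fy=4,interpolation=cv2.INTER_CUBIC))
E
```

```text
[611.059 110.798 145.279] 14.3 85.36644172048418 [-0.242 -0.286  0.139] [[ 0.003 -0.095  0.995]
 [ 0.001  0.995  0.095]
 [-1.     0.001  0.003]]
```

View pics/w12.png

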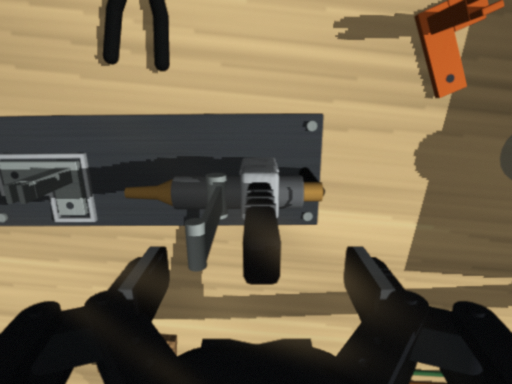

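View pics/side12.png

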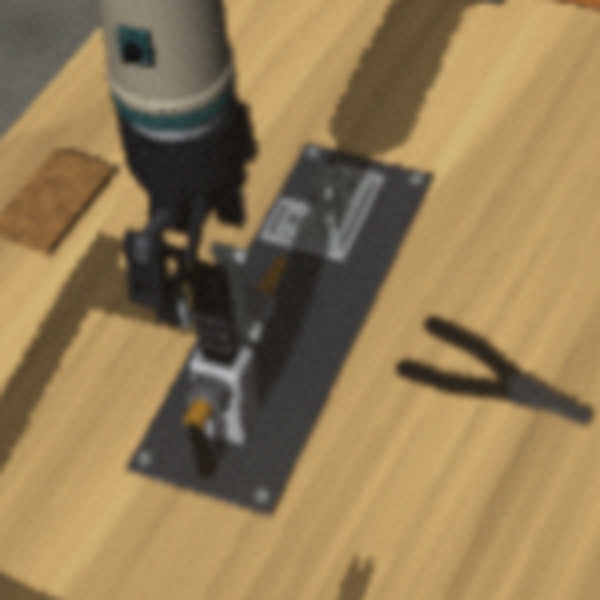

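Run:
```python
from h import *
import pickle
s=pickle.load(open("w12.pkl","rb"));c,T=cam("wrist",s)
tw=lambda v:s['eef_pos']+R(s)@np.array(v,float)
for v in [(-13,-42.6,-11),(-13,-42.6,11),(-40,-42.6,-11),(-40,-42.6,11),(-13,42.6,-11)]: print(v,proj([tw(v)],c,T),tw(v))
st=([620.7,-.6,0],.093)
print(proj(pose(*st,[(-13,81,170),(13,81,170),(0,124,190)]),c,T))
```

```text
(-13, -42.6, -11) [[177.898 221.715]] [604.13   67.331 158.213]
(-13, -42.6, 11) [[180.856 257.202]] [626.03   69.424 158.271]
(-40, -42.6, -11) [[163.642 243.771]] [604.062  67.301 185.213]
(-40, -42.6, 11) [[167.785 284.42 ]] [625.962  69.394 185.271]
(-13, 42.6, -11) [[331.818 221.735]] [596.023 152.144 158.287]
[[194.822 225.543]
 [197.668 270.049]
 [281.019 268.822]]
```

```bash
python3 - <<'E'
from h import *
c=ctrl.calibration("wrist");T=c['T_tool_cam']
for nm,y in(("shut15",-7.5),("open47",-23.6),("open85",-42.6)):
  for x in (0,-5,-13,-20,-30,-40):
    print(nm,x,proj([(x,y,-11)],c,T).round().tolist(),proj([(x,y,11)],c,T).round().tolist())
E
python3 -c "
import cv2
im=cv2.imread('pics/w12.png');cv2.imwrite('pics/w12c.png',cv2.resize(im[200:380,100:300],None,fx=3.5,fy=3.2,interpolation=cv2.INTER_CUBIC))"
```

```text
shut15 0 [[242.0, 213.0]] [[243.0, 247.0]]
shut15 -5 [[242.0, 216.0]] [[242.0, 251.0]]
shut15 -13 [[241.0, 222.0]] [[242.0, 257.0]]
shut15 -20 [[241.0, 227.0]] [[241.0, 264.0]]
shut15 -30 [[240.0, 235.0]] [[240.0, 273.0]]
shut15 -40 [[239.0, 244.0]] [[239.0, 285.0]]
open47 0 [[215.0, 213.0]] [[217.0, 247.0]]
open47 -5 [[214.0, 216.0]] [[216.0, 251.0]]
open47 -13 [[212.0, 222.0]] [[214.0, 257.0]]
open47 -20 [[210.0, 227.0]] [[212.0, 264.0]]
open47 -30 [[207.0, 235.0]] [[209.0, 273.0]]
open47 -40 [[204.0, 244.0]] [[206.0, 285.0]]
open85 0 [[183.0, 213.0]] [[186.0, 247.0]]
open85 -5 [[181.0, 216.0]] [[184.0, 251.0]]
open85 -13 [[178.0, 222.0]] [[181.0, 257.0]]
open85 -20 [[175.0, 227.0]] [[178.0, 263.0]]
open85 -30 [[169.0, 235.0]] [[173.0, 273.0]]
open85 -40 [[164.0, 244.0]] [[168.0, 284.0]]
```

View pics/w12c.png

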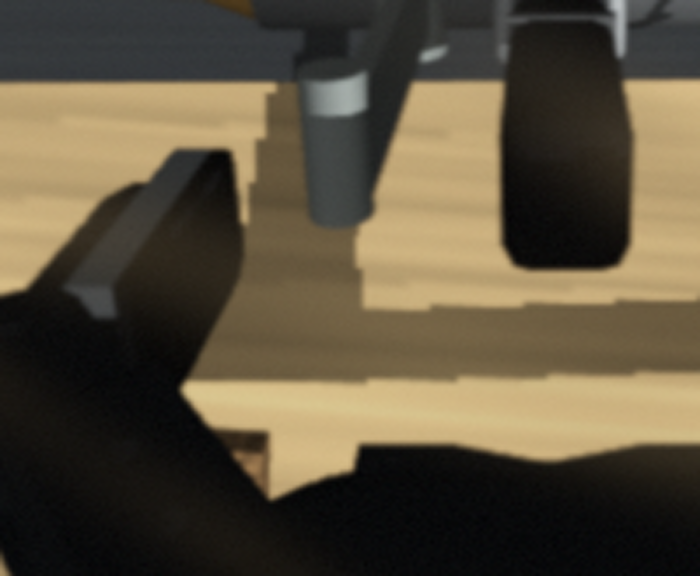

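```bash
python3 - <<'E'
from h import *
import pickle
s=pickle.load(open("w11.pkl","rb"));c,T=cam("side")
for x in(0,-13,-25,-38):
  for y in(42.6,57,-42.6,-57):
    q=proj([s['eef_pos']+R(s)@np.array([x,y,z],float) for z in(-8,8)],c,T);print(x,y,((q-[150,130]+.5)*4).round().tolist())
E
python3 -c "
import cv2
im=cv2.imread('pics/side11.png');cv2.imwrite('pics/side11c.png',cv2.resize(im[0:260,60:320],None,fx=2.3,fy=2.3,interpolation=cv2.INTER_CUBIC))"
```

```text
0 42.6 [[179.0, 249.0], [156.0, 243.0]]
0 57 [[169.0, 266.0], [146.0, 259.0]]
0 -42.6 [[234.0, 156.0], [212.0, 151.0]]
0 -57 [[243.0, 142.0], [221.0, 136.0]]
-13 42.6 [[176.0, 236.0], [153.0, 230.0]]
-13 57 [[166.0, 253.0], [143.0, 246.0]]
-13 -42.6 [[232.0, 143.0], [210.0, 137.0]]
-13 -57 [[241.0, 128.0], [219.0, 122.0]]
-25 42.6 [[174.0, 223.0], [151.0, 217.0]]
-25 57 [[164.0, 240.0], [141.0, 233.0]]
-25 -42.6 [[230.0, 130.0], [208.0, 124.0]]
-25 -57 [[239.0, 115.0], [217.0, 109.0]]
-38 42.6 [[171.0, 209.0], [148.0, 203.0]]
-38 57 [[161.0, 226.0], [138.0, 220.0]]
-38 -42.6 [[228.0, 116.0], [206.0, 110.0]]
-38 -57 [[237.0, 101.0], [215.0, 95.0]]
```

View pics/side11c.png

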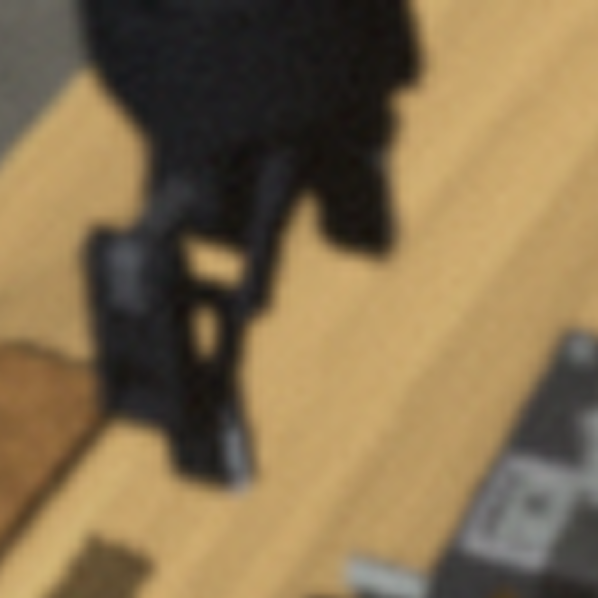

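>>> arm_command(
  series=[
    [1,0,0,-0.8,0,0,0],
    [1,0,0,-0.8,0,0,0],
    [1,0,0,0,0,0,0],
    [1,0,0,0,0,0,0],
    [1,0,0,0,0,0,0],
  ],
)

```text
clock: 14.82
eef_pos: [609.8, 110.4, 127.5]
tool_rot: [2.778, 1.57, 2.874]
force: [-0.1, 0.4, 0.7]
width: 85.0
```

```bash
python3 held.py w13
python3 - <<'E'
from h import *
im=ctrl.get_image("side");cv2.imwrite("pics/side13.png",cv2.resize(im[150:240,160:260],None,fx=6,fy=6,interpolation=cv2.INTER_CUBIC))
E
```

```text
[609.826 110.36  127.472] 14.8167 85.0473439765096 [-0.073  0.415  0.666] [[-0.    -0.096  0.995]
 [ 0.     0.995  0.096]
 [-1.     0.    -0.   ]]
```

View pics/w13.png

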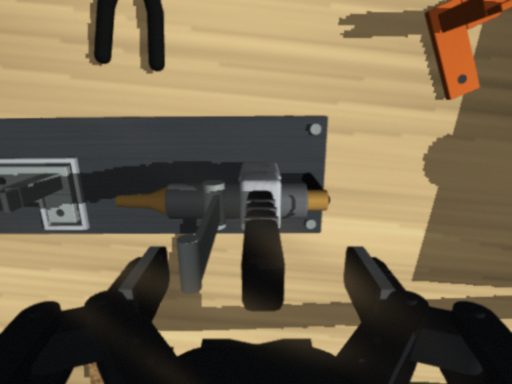

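View pics/side13.png

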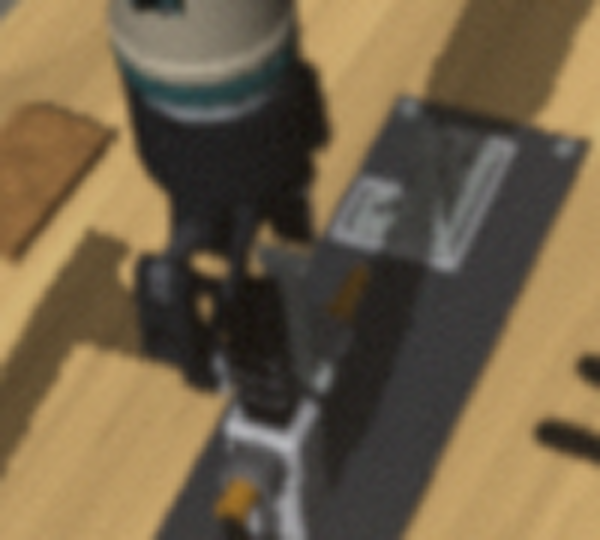

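>>> arm_command(
  series=[
    [1,0,0,-0.5,0,0,0],
    [1,0,0.2,0,0,0,0],
    [1,0,0.2,0,0,0,0],
    [1,0,0,0,0,0,0],
    [1,0,0,0,0,0,0],
    [1,0,0,0,0,0,0],
  ],
)

```text
clock: 15.42
eef_pos: [609.9, 114.4, 122.7]
tool_rot: [-0.051, 1.571, 0.045]
force: [0.2, 0.4, 0.1]
width: 85.8
```

>>> arm_command(
  series=[
    [1,0,0.1,0,0,0,0],
    [1,0,0.1,0,0,0,0],
    [1,0,0,0,0,0,0],
  ],
)

```text
clock: 15.67
eef_pos: [609.9, 116.6, 122.7]
tool_rot: [1.02, 1.571, 1.116]
force: [-0.8, -0.5, 0.7]
width: 85.4
```

>>> arm_command(
  series=[
    [1,0,0.1,0,0,0,0],
    [1,0,0.1,0,0,0,0],
    [1,0,0,0,0,0,0],
  ],
)

```text
clock: 15.92
eef_pos: [609.9, 117.8, 122.6]
tool_rot: [-1.819, 1.57, -1.723]
force: [0.4, -2.0, 1.5]
width: 85.8
```

>>> arm_command(
  series=[
    [1,0,0.1,0,0,0,0],
    [1,0,0.1,0,0,0,0],
    [1,0,0.1,0,0,0,0],
    [1,0,0,0,0,0,0],
    [1,0,0,0,0,0,0],
  ],
)

```text
clock: 16.33
eef_pos: [609.8, 121.0, 122.6]
tool_rot: [-2.028, 1.57, -1.932]
force: [-2.2, -2.0, 0.9]
width: 85.8
```

>>> arm_command(
  series=[
    [1,0,0.1,0,0,0,0],
    [1,0,0.1,0,0,0,0],
    [1,0,0,0,0,0,0],
    [1,0,0,0,0,0,0],
  ],
)

```text
clock: 16.67
eef_pos: [609.8, 123.2, 122.6]
tool_rot: [-2.448, 1.57, -2.352]
force: [-0.8, -2.6, 2.0]
width: 85.5
```

>>> arm_command(
  series=[
    [1,0,0.1,0,0,0,0],
    [1,0,0,0,0,0,0],
    [1,0,0,0,0,0,0],
  ],
)

```text
clock: 16.92
eef_pos: [609.7, 124.2, 122.5]
tool_rot: [-2.546, 1.57, -2.45]
force: [-0.5, -3.5, 1.9]
width: 85.2
```

```bash
python3 held.py w14|head -1;python3 -c "
import cv2
im=cv2.imread('pics/w14.png');cv2.imwrite('pics/w14c.png',cv2.resize(im[140:330,110:310],None,fx=3.5,fy=3,interpolation=cv2.INTER_CUBIC))"
```

```text
[609.746 124.17  122.533] 16.9167 85.23812171816813 [-0.473 -3.506  1.926] [[-0.    -0.096  0.995]
```

View pics/w14c.png

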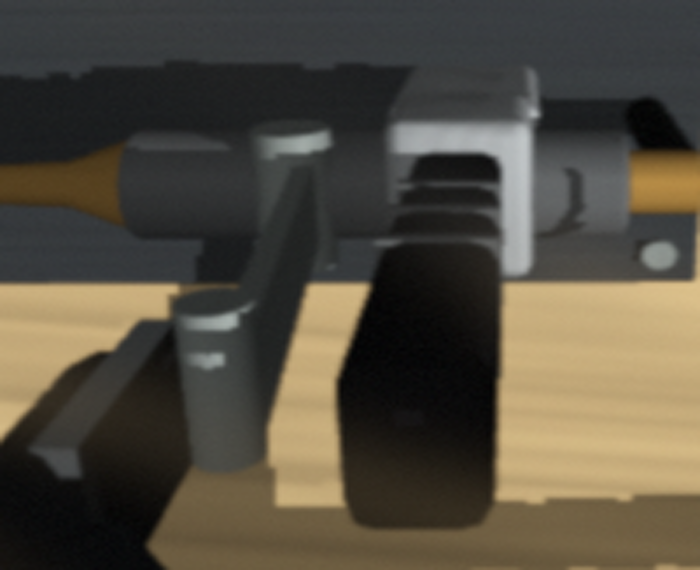

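>>> arm_command(
  series=[
    [1,0,0.05,0,0,0,0],
    [1,0,0,0,0,0,0],
    [1,0,0,0,0,0,0],
  ],
)

```text
clock: 17.22
eef_pos: [609.8, 124.7, 122.5]
tool_rot: [-2.784, 1.57, -2.688]
force: [-1.6, -2.8, 1.5]
width: 85.6
```

>>> arm_command(
  series=[
    [1,0,0.05,0,0,0,0],
    [1,0,0,0,0,0,0],
    [1,0,0,0,0,0,0],
  ],
)

```text
clock: 17.47
eef_pos: [609.8, 125.0, 122.5]
tool_rot: [-2.301, 1.57, -2.205]
force: [-1.6, -4.0, 1.0]
width: 85.5
```

>>> arm_command(
  series=[
    [1,0,0.05,0,0,0,0],
    [1,0,0,0,0,0,0],
    [1,0,0,0,0,0,0],
  ],
)

```text
clock: 17.72
eef_pos: [609.8, 125.1, 122.5]
tool_rot: [-2.002, 1.57, -1.907]
force: [-2.0, -4.5, 1.9]
width: 85.4
```

```bash
python3 -c "
from h import *
for i in range(3):
  ctrl.get_image('side'); s=ctrl.read_state();print(s['eef_pos'],s['force'],s['clock'])"
```

```text
[609.838 125.159 122.499] [-1.543 -5.258  1.361] 17.7667
[609.809 125.112 122.484] [-1.553 -4.925  1.7  ] 17.8167
[609.783 125.103 122.466] [-1.87  -4.687  2.038] 17.8667
```

>>> arm_command(
  series=[
    [1,0,0.05,0,0,0,0],
    [1,0,0,0,0,0,0],
    [1,0,0,0,0,0,0],
    [1,0,0,0,0,0,0],
  ],
)

```text
clock: 18.2
eef_pos: [609.9, 125.2, 122.5]
tool_rot: [-1.913, 1.569, -1.818]
force: [-2.3, -5.5, 1.9]
width: 85.3
```

>>> arm_command(
  series=[
    [1,0,0,0,0,0,0],
    [1,0,0,0,0,0,0],
    [1,0,0,0,0,0,0],
    [1,0,0,0,0,0,0],
    [1,0,0,0,0,0,0],
    [1,0,0,0,0,0,0],
    [1,0,0,0,0,0,0],
    [1,0,0,0,0,0,0],
    [1,0,0,0,0,0,0],
    [1,0,0,0,0,0,0],
    [1,0,0,0,0,0,0],
    [1,0,0,0,0,0,0],
    [1,0,0,0,0,0,0],
    [1,0,0,0,0,0,0],
    [1,0,0,0,0,0,0],
    [1,0,0,0,0,0,0],
  ],
)

```text
clock: 19.53
eef_pos: [609.8, 125.1, 122.5]
tool_rot: [-1.943, 1.569, -1.848]
force: [-1.4, -5.3, 0.6]
width: 85.7
```

```bash
python3 held.py w15|head -1;python3 -c "
import cv2
im=cv2.imread('pics/w15.png');cv2.imwrite('pics/w15c.png',cv2.resize(im[140:330,110:310],None,fx=3.5,fy=3,interpolation=cv2.INTER_CUBIC))"
```

```text
[609.831 125.15  122.458] 19.5333 85.67347577166004 [-1.355 -5.325  0.568] [[-0.    -0.095  0.995]
```

View pics/w15c.png

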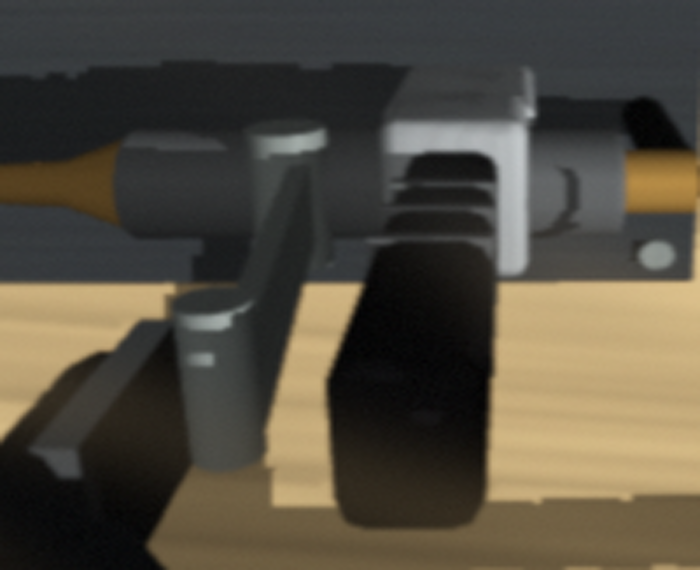

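>>> arm_command(
  series=[
    [1,0,0.2,0,0,0,0],
    [1,0,0.3,0,0,0,0],
    [1,0,0.3,0,0,0,0],
    [1,0,0.2,0,0,0,0],
    [1,0,0,0,0,0,0],
  ],
)

```text
clock: 20.0
eef_pos: [609.4, 131.4, 121.7]
tool_rot: [-1.965, 1.563, -1.872]
force: [-2.4, -11.4, 2.8]
width: 85.2
```

>>> arm_command(
  series=[
    [1,0,0.15,0,0,0,0],
    [1,0,0.15,0,0,0,0],
    [1,0,0,0,0,0,0],
    [1,0,0,0,0,0,0],
  ],
)

```text
clock: 20.33
eef_pos: [609.4, 133.0, 121.5]
tool_rot: [-1.968, 1.561, -1.875]
force: [-2.6, -13.0, 1.6]
width: 85.5
```

>>> arm_command(
  series=[
    [1,0,0.15,0,0,0,0],
    [1,0,0.1,0,0,0,0],
    [1,0,0,0,0,0,0],
    [1,0,0,0,0,0,0],
  ],
)

```text
clock: 20.67
eef_pos: [609.4, 133.6, 121.3]
tool_rot: [-1.937, 1.558, -1.845]
force: [-1.3, -15.4, 1.8]
width: 85.0
```

>>> arm_command(
  series=[
    [1,0,0.15,0,0,0,0],
    [1,0,0,0,0,0,0],
    [1,0,0,0,0,0,0],
    [1,0,0,0,0,0,0],
    [1,0,0,0,0,0,0],
    [1,0,0,0,0,0,0],
    [1,0,0,0,0,0,0],
    [1,0,0,0,0,0,0],
    [1,0,0,0,0,0,0],
    [1,0,0,0,0,0,0],
    [1,0,0,0,0,0,0],
    [1,0,0,0,0,0,0],
    [1,0,0,0,0,0,0],
    [1,0,0,0,0,0,0],
    [1,0,0,0,0,0,0],
  ],
)

```text
clock: 21.92
eef_pos: [609.5, 133.8, 121.2]
tool_rot: [-1.918, 1.556, -1.828]
force: [-2.5, -17.0, 2.6]
width: 85.8
```

```bash
python3 held.py w16|head -1;python3 -c "
import cv2
im=cv2.imread('pics/w16.png');cv2.imwrite('pics/w16c.png',cv2.resize(im[140:330,110:310],None,fx=3.5,fy=3,interpolation=cv2.INTER_CUBIC))"
```

```text
[609.472 133.756 121.166] 21.9167 85.7607163824811 [ -2.452 -16.988   2.566] [[-0.004 -0.09   0.996]
```

View pics/w16c.png

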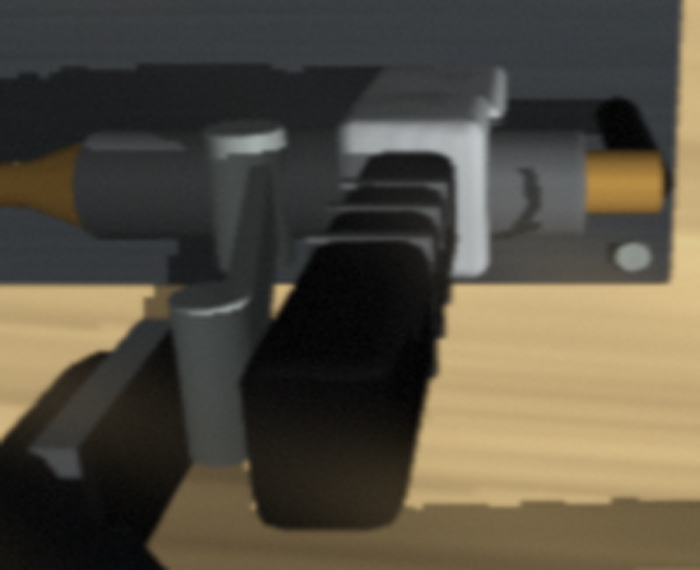

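>>> arm_command(
  series=[
    [1,0,-0.4,0,0,0,0],
    [1,0,-0.5,0,0,0,0],
    [1,0,-0.5,0,0,0,0],
    [1,0,-0.5,0,0,0,0],
    [1,0,-0.5,0,0,0,0],
    [1,0,-0.4,0,0,0,0],
    [1,0,0,0,0,0,0],
    [1,0,0,0,0,0,0],
    [1,0,0,0,0,0,0],
  ],
)

```text
clock: 22.72
eef_pos: [610.2, 116.8, 122.9]
tool_rot: [1.032, 1.569, 1.129]
force: [0.0, -0.5, 0.5]
width: 85.3
```

>>> arm_command(
  series=[
    [1,0,-0.3,0,0,0,0],
    [1,0,-0.3,0,0,0,0],
    [1,0,0,0,0,0,0],
    [1,0,0,2.0,0,0,0],
    [1,0,0,3.5,0,0,0],
    [1,0,0,3.5,0,0,0],
    [1,0,0,3.5,0,0,0],
    [1,0,0,2.0,0,0,0],
    [1,0,0,0,0,0,0],
    [1,0,0,0,0,0,0],
    [1,0,0,0,0,0,0],
  ],
)

```text
clock: 23.63
eef_pos: [609.3, 108.8, 266.6]
tool_rot: [-2.669, 1.569, -2.573]
force: [0.0, 0.5, -0.6]
width: 85.6
```

```bash
python3 held.py w17|head -1
python3 - <<'E'
from h import *
cv2.imwrite("pics/top17.png",ctrl.get_image("top"))
E
```

```text
[609.324 108.751 266.641] 23.6333 85.57946649096343 [ 0.042  0.464 -0.555] [[-0.001 -0.096  0.995]
```

View pics/w17.png

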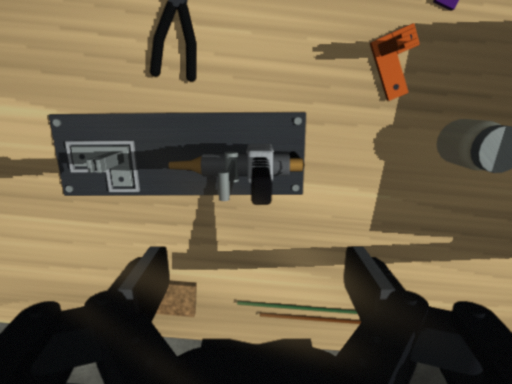

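View pics/top17.png

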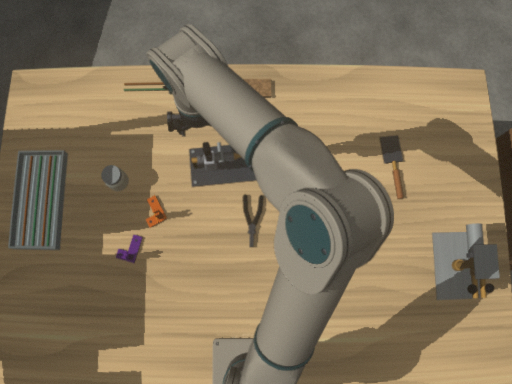

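Run:
```python
import cv2,numpy as np
a=cv2.imread("pics/w17.png")[105:210,45:205];b=cv2.imread("pics/w10.png")[105:210,180:340]
cv2.imwrite("pics/fin.png",np.hstack([cv2.resize(v,(399,420),interpolation=cv2.INTER_CUBIC) for v in(a,b)]))
```

```text
(no output)
```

View pics/fin.png

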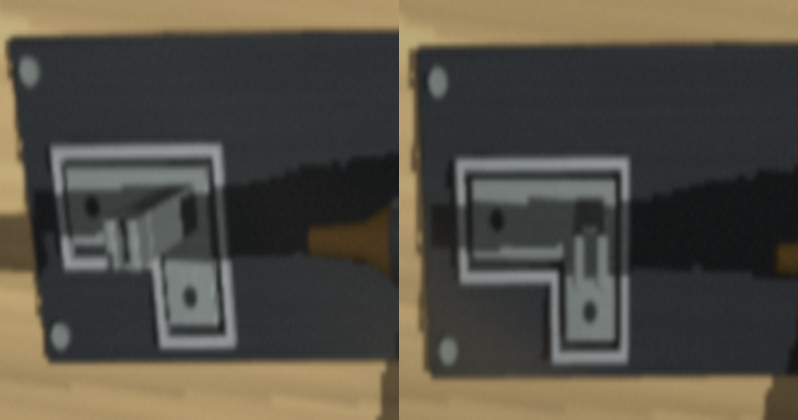

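The rest lies flat inside the ribs with a gap all round; the lever is back and the arm is clear.

```bash
python3 -c "
from cell import ctrl
print(ctrl.finish_job())"
```

```text
the job is handed in; nothing more can be done
None
```

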